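Index the turret length stop and butt the blank against it

ROBOT

A 6-joint arm with a two-finger parallel gripper is mounted at the origin on a cart in front of the work surface, level with it; the furniture and walls round the work are solid. World frame = base frame: x ahead of the robot, y to its left, z up, the work surface at z = 0. Lengths are in mm, angles in rad, forces in N, time in s.
With the tool pointing down it reaches from about 275 to 825 mm from the base axis. Payload 5.2 kg.
Tool frame: the origin (TCP) lies at the very end of the fingers, on their centre line; the grasp point (between the pads) lies 19 mm behind it; z points along the fingers, y is the direction in which the jaws open and shut (so a half turn about z gives the same grasp; the last joint's range is limited). The gripper opens to 93 mm and grips with 3 to 60 N. Pads are 15 mm wide; open, the fingers measure 128 mm over their backs; the gripper's body (75 mm by 188 mm) begins 65 mm behind the grasp point.
Start: joints at [-1.338, 0.259, 1.535, -0, 1.348, -0.203], TCP at [232.195, -498.588, 194.553] pointing down, gripper open.
Joint ranges: [-3.14, 3.14], [-0.91, 2.08], [0.19, 2.58], [-1.22, 4.36], [0.22, 2.71], [-3.12, 3.12]. Speed limits (rad/s): [2.57, 2.57, 3.14, 3.14, 3.14, 3.14].

INTERFACE

Orientations are given as [roll, pitch, yaw] about the fixed x, y, z axes, in that order (R = Rz(yaw) Ry(pitch) Rx(roll)).
In Python, from bench import robot gives the robot as it stands. The module is installed in compiled form; this text tells all that it offers. Calls block until the motion is done:
- robot.move_ptp(position, orientation): joint-space move of the TCP to a pose.
- robot.move_linear(position, ori=None, speed=150, f_stop=None): straight line of the TCP; ori=None keeps the orientation; speed is the mean speed in mm/s. With f_stop (N) it stops when the force on the tool has changed by that much, and returns True; else False.
- robot.move_j(angles): joint-space move.
- robot.move_gripper(opening): opening from 0.0 (shut) to 1.0 (fully open); the grip force is fixed at half the most; returns when the fingers have stopped.
- robot.sleep(seconds).
- robot.inverse_kinematics(position, orientation): joint angles nearest the present ones, or None.
- robot.get_image(name): name is "scene" or "top" or "wrist"; returns a dict with "img" (384x512x3 uint8, blue, green, red), "fovy" (degrees; the focal length in pixels is half the picture's height over the tangent of half this angle, whatever the lens; pixels are square), "cx", "cy" (the principal point, pixels), "k1" (the pictures are not rectified: a ray, as slopes to the right and down, at radius r is drawn at 1 + k1 r^2 times it, then the intrinsics apply), "eye" and "orientation" of the camera in the world. Camera axes: x right, y down, z forward; pixel columns grow to the right and rows downward; lengths in mm; the calibration is good to about 2 mm. A picture is of the moment at which its call begins. There is no depth.
A pose or a line that the arm cannot do raises robot.MotionError and nothing moves.
- robot.hand_in(): hands the job in, once; it reports no verdict.
Readings, each from a call of its own:
- robot.current_t(): time.
- robot.current_qpos(): joint angles.
- robot.current_joint_vel(): joint speeds.
- robot.current_joint_efforts(): joint torques, N m.
- robot.current_tcp_pos(): TCP position.
- robot.current_eef_rot(): TCP orientation.
- robot.current_contact_force(): force on the tool from outside, world axes, zero at the start.
- robot.current_ft_torque(): the same for the moment, N m.
- robot.current_gripper_width(): opening from 0.0 (shut) to 1.0 (fully open).
Only numpy, scipy, OpenCV 4.12 (cv2) and the standard library are available. Lean on these libraries where they do the work, as an engineer would, in place of code of your own. Each camera call takes 0.05 s, during which the arm holds its last target.

TASK

Set the stop jig for the shortest perches: flick the arms of its star wheel round with a fingertip, click by click, until the longest of the six stop rods sits in the bottom position. Then, only pushing with the fingers and never lifting it, push the wooden blank that lies on the jig's base square against the fence and along it until its end butts against that rod. Leave the other things on the bench where they lie.

Things in the scene. Friction and masses are not known exactly. Their poses are not given: they have to be found in the camera images.
- stop_jig: Fixed saw jig. Origin on the bench top (z = 0) under the jig; x points from its open front to the fence, y along the fence towards the turret, z up. Plywood base 18 mm thick, spanning x -75..65, y -175..165 mm in this frame. At its +y end a turret length stop turns on a shaft along y, at x = 0, z = 71 mm.
- fence_face (a point): Point on the foot of the working face of the wooden fence, at jig x = 42, y = -40, z = 18 mm; axes as the jig's. The face is the plane jig x = 42 mm and spans jig y -175..96; the fence is 18 mm thick and 40 mm high above the base (top at z = 58 mm).
- bearing_top (a point): Top of the grey bearing block that carries the shaft, at jig x = 0, y = 144, z = 93 mm; axes as the jig's. The block spans jig x -58..48, y 132..156. In front of it stands the grey pillar and steel barrel of the click spring: jig x -68..-37, y 112..156, top z = 82 mm.
- turret (a joint): Turret angle, rad (star wheel, shaft, disc, rods turn as one). 0, or any whole turn: longest rod at the bottom. Grows as the star wheel's top is pushed to jig +x (away from the robot). Turns endlessly both ways; a sprung detent rests it every 1.047 rad (one click), and past half-way it snaps on to the next. Needs about 2 N at an arm's end, starts 1 to 3 clicks below 0.
- star_hub (a point): Centre of the black star wheel (turns with it), on the shaft at jig x = 0, y = 190, z = 71 mm. Six round arms, 11 mm thick, 57 mm long from this point, 60 degrees apart, square to the shaft. At rest two stand 30 degrees either side of upright: a fingertip let down to 38 mm above the hub's centre, just on the -x side of both, then moved to about x = 0 along +x, turns it one click.
- long_rod_tip (a point): Centre of the end of the longest stop rod (turns with the turret); in the bottom, working position at jig x = 0, y = 30, z = 33 mm. Six steel rods, 8 mm thick, point to jig -y from the turret disc (diameter 100 mm, face at y = 100) on a 38 mm radius: 20, 30, 40, 50, 60, 70 mm, stepping up in the order in which they reach the bottom as the top is pushed to +x.
- perch_mid (a point): Centre of the light wooden blank, 50 x 95 x 28 mm (its x, y, z), 0.05 kg, loose. It lies flat on the base, long side roughly along the fence, 3 to 18 mm off the fence and 30 to 55 mm (along y) from where it will meet the longest rod. Butted against both, its centre is at jig x = 17, y = -17.5, z = 32 mm. Rods not at the bottom stand above it.
- pencil: Carpenter's pencil, 13 x 159 x 9 mm, loose on the bench in front of the jig; leave it.
- cut_blank: Dark wooden blank, 40 x 80 x 22 mm, loose on the bench behind the fence; leave it.
- plug: Round wooden plug, diameter 46, 20 mm high, loose on the bench behind the fence; leave it.
- sanding_block: Sanding block, 62 x 110 x 38 mm, loose on the bench to the left of the jig; leave it.
- try_square: Try square with wooden stock, 120 x 177 x 17 mm, loose near the bench's front, left of the jig; leave it.
- hammer: Hammer, 117 x 274 x 29 mm, loose at the back left; leave it.
- pliers: Pliers, 62 x 171 x 14 mm, loose on the left; leave them.
- tape: Roll of masking tape, diameter 83, 19 mm high, loose at the back; leave it.
Things that resemble listed ones, but are neither listed nor needed, are in the scene too. Leave any orange look-alike of the part that bears perch_mid alone.

How it is judged:
By the outcome, as a careful person would: the job done as asked, in the order asked, and still so for the second after the job is handed in, with the robot touching nothing.
It also fails if it takes over 61 s, if anything falls off the work surface, if the arm or the gripper's body presses on something with over 40 N, if the wrist force passes 120 N, or if a joint passes its speed limit or range.

## Working session

There is one attempt and no reset: what is moved stays moved. The work goes in short steps, each a Python script; the robot and the scene stay as the last script left them, time stands still between calls to the robot, and variables do not carry over. Pictures are saved under pics/ and viewed, and the job is handed in when it is done.

```bash
mkdir -p pics; ls
python3 - <<'E'
from bench import robot
import cv2
for n in ["scene","top"]:
    d=robot.get_image(n)
    cv2.imwrite(f"pics/{n}0.png",d["img"])
    print(n,{k:(v.tolist() if hasattr(v,'tolist') else v) for k,v in d.items() if k!="img"})
print(robot.current_t(),robot.current_eef_rot())
E
```

```text
pics
scene {'fovy': 49.89548571116406, 'cx': 255.47264859924803, 'cy': 193.23247335256463, 'k1': -0.1358793000353857, 'eye': [251.02359309418577, 813.7883504522185, 640.5425925373172], 'orientation': [-2.2181199564833056, -0.023143164527870352, -2.695685720068907]}
top {'fovy': 46.05776065616597, 'cx': 250.20188392783604, 'cy': 189.25980088874206, 'k1': -0.1746810914324621, 'eye': [413.8001107292177, 176.74521914674744, 1054.3976641827765], 'orientation': [-2.9934733961544047, -0.027096270432077185, -1.5444001470148154]}
0.1 [-3.13990319e+00 -3.58833268e-04  4.35824646e-01]
```

Run:
```python
import cv2
for n in ["scene","top"]:
    i=cv2.imread(f"pics/{n}0.png"); cv2.imwrite(f"pics/{n}0b.png",cv2.resize(i,(800,600),interpolation=cv2.INTER_CUBIC))
```

```text
(no output)
```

View pics/scene0.png

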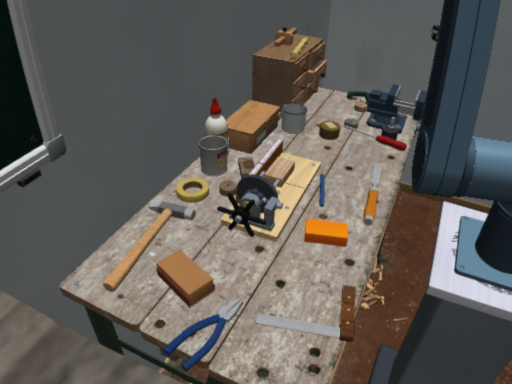

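View pics/top0.png

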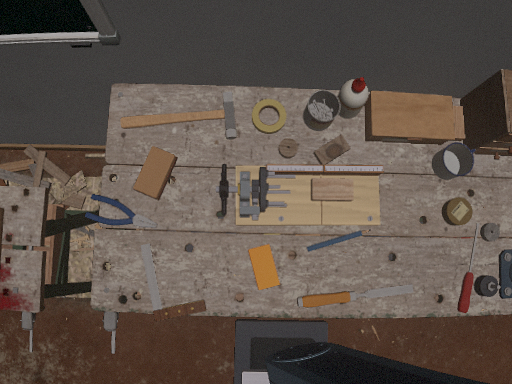

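Top view: jig base at (235..380,165..225), star wheel (224,187), rods (265..290,177..205). Candidates for the blank are the light wooden piece on the base (333,189), the orange look-alike (264,267) on the bench, and the dark cut_blank (332,150) behind the fence. By the description, it is (333,189). I'll check it in a close crop.

```bash
cat > h.py <<'E'
import cv2,numpy as np
from scipy.spatial.transform import Rotation as R
from bench import robot
def cam(d):
    f=192/np.tan(np.radians(d["fovy"])/2)
    return f,R.from_euler('xyz',d["orientation"]).as_matrix(),np.array(d["eye"])
def ray(d,u,v):
    f,M,e=cam(d)
    K=np.array([[f,0,d["cx"]],[0,f,d["cy"]],[0,0,1.]])
    p=cv2.undistortPointsIter(np.array([[[u,v]]],float),K,np.array([d["k1"],0,0,0.]),None,None,(3,50,1e-10))[0,0]
    return e,M@np.array([p[0],p[1],1])
def onz(d,u,v,z):
    e,r=ray(d,u,v); return e+r*(z-e[2])/r[2]
def proj(d,P):
    f,M,e=cam(d); c=M.T@(np.asarray(P,float)-e); x=c[:2]/c[2]
    return f*x*(1+d["k1"]*(x@x))+[d["cx"],d["cy"]]
def crop(img,x0,y0,x1,y1,s,name):
    c=cv2.resize(img[y0:y1,x0:x1],None,fx=s,fy=s,interpolation=cv2.INTER_CUBIC)
    cv2.imwrite(name,c)
E
python3 - <<'E'
from h import *
d=robot.get_image("top"); crop(d["img"],210,140,395,240,4,"pics/t1.png")
d=robot.get_image("scene"); crop(d["img"],205,130,335,245,5,"pics/s1.png")
E
```

```text
(no output)
```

View pics/t1.png

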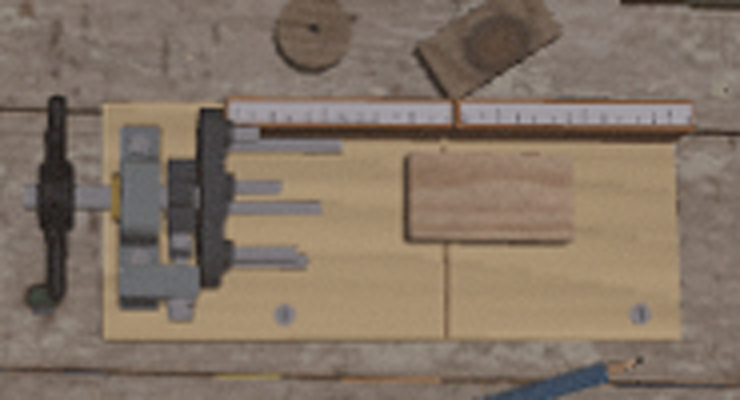

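View pics/s1.png

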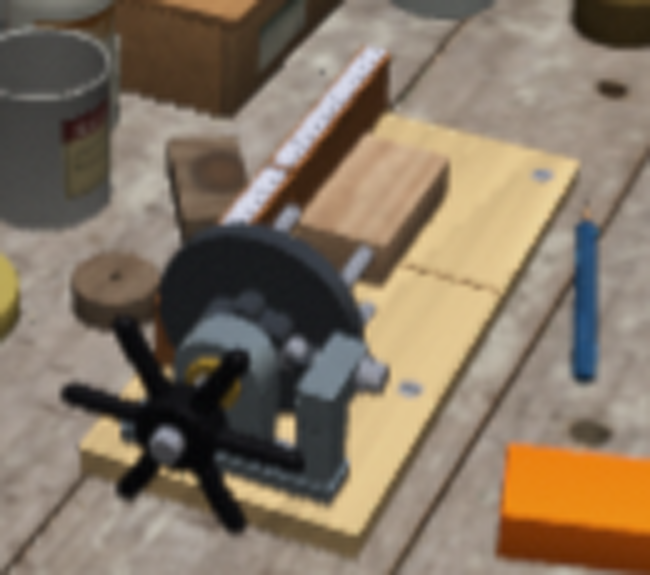

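The crop confirms it: the light blank lies on the base at crop (405..573, 152..242), a few mm off the fence, and the orange piece is off the jig. The star wheel has arms at the rest positions. Next I'll fit the jig pose from corners.

```bash
cat > fit.py <<'E'
from h import *
from scipy.optimize import least_squares
d=robot.get_image("top")
o=lambda u,v:np.array([210+u/4-.375,140+v/4-.375])
J=[((-75,165,18),(103,340)),((-75,-175,18),(680,340)),((60,96,58),(228,98)),((60,-175,58),(692,102)),((42,-175,58),(692,131)),((42,96,58),(226,127)),((65,165,18),(104,103))]
def T(p,P):
    c,s=np.cos(p[2]),np.sin(p[2]); return np.array([p[0]+c*P[0]-s*P[1],p[1]+s*P[0]+c*P[1],P[2]])
def res(p): return np.concatenate([proj(d,T(p,P))-o(*q) for P,q in J])
p=least_squares(res,[500,100,0.]).x
print("jig",p,"res px",res(p).round(2))
Ti=lambda W:(lambda q:[np.cos(p[2])*q[0]+np.sin(p[2])*q[1],-np.sin(p[2])*q[0]+np.cos(p[2])*q[1]])(W[:2]-p[:2])
for n,q,z in [("blank nearL",(409,240),46),("blank farL",(410,153),46),("farR",(575,155),46),("nearR",(571,241),46)]:
    print(n,np.round(Ti(onz(d,*o(*q),z)),1))
print("rod tips (pixel, jig xy at guessed z)")
for n,q,zs in [("x+ a",(259,134),(52,90)),("x+ b",(340,146),(52,90)),("mid a",(281,187),(33,109)),("mid b",(321,208),(33,109)),("x- a",(296,253),(52,90)),("x- b",(306,261),(52,90))]:
    print(n,[(z,np.round(Ti(onz(d,*o(*q),z)),1).tolist()) for z in zs])
print("star tip",np.round(Ti(onz(d,*o(57,100),71)),1))
if __name__=="__main__":
    s=robot.get_image("scene")
    im=s["img"].copy()
    print("jig origin px scene hub", proj(s,T(p,(0,190,71))), "top hub",proj(d,T(p,(0,190,71))))
    for a in range(6):
        th=np.radians(60*a)
        for L in (70,60,50,40,30,20):
            q=proj(s,T(p,(38*np.sin(th),100-L,71-38*np.cos(th))))
            t=proj(d,T(p,(38*np.sin(th),100-L,71-38*np.cos(th))))
            print(a,L,((q-[205,130])*5).round(),((t-[210,140])*4).round())
E
python3 fit.py
```

```text
jig [5.64756701e+02 2.23367608e+01 2.61468990e-02] res px [-0.32  0.28  0.45  0.06 -0.75 -0.31  0.41 -0.24  0.78  0.19 -0.2   0.29
 -0.27 -0.35]
blank nearL [-19.5  -8.8]
blank farL [ 30.5 -10.4]
farR [  30.  -106.6]
nearR [ -19.9 -102.6]
rod tips (pixel, jig xy at guessed z)
x+ a [(52, [39.9, 76.5]), (90, [32.8, 79.6])]
x+ b [(52, [33.3, 30.5]), (90, [26.4, 35.4])]
mid a [(33, [12.6, 62.5]), (109, [0.7, 69.7])]
mid b [(33, [0.5, 39.6]), (109, [-10.5, 48.4])]
x- a [(52, [-27.8, 56.2]), (90, [-32.3, 60.1])]
x- b [(52, [-32.3, 50.6]), (90, [-36.6, 54.7])]
star tip [ 54.9 190.1]
jig origin px scene hub [240.35678033 214.86504437] top hub [223.70467304 189.11453721]
0 70 [317. 295.] [336. 207.]
0 60 [309. 306.] [319. 207.]
0 50 [301. 317.] [301. 207.]
0 40 [293. 328.] [284. 207.]
0 30 [285. 340.] [267. 207.]
0 20 [277. 351.] [249. 207.]
1 70 [257. 247.] [339. 145.]
1 60 [249. 258.] [322. 145.]
1 50 [241. 268.] [304. 145.]
1 40 [232. 279.] [287. 145.]
1 30 [223. 290.] [269. 145.]
1 20 [215. 302.] [251. 145.]
2 70 [259. 183.] [348. 133.]
2 60 [251. 193.] [330. 133.]
2 50 [242. 204.] [312. 133.]
2 40 [233. 214.] [293. 133.]
2 30 [225. 225.] [275. 132.]
2 20 [216. 236.] [257. 132.]
3 70 [324. 166.] [354. 187.]
3 60 [315. 177.] [335. 187.]
3 50 [307. 187.] [316. 187.]
3 40 [299. 198.] [298. 187.]
3 30 [290. 209.] [279. 187.]
3 20 [282. 220.] [260. 187.]
4 70 [386. 217.] [350. 253.]
4 60 [378. 228.] [332. 253.]
4 50 [371. 238.] [313. 253.]
4 40 [363. 250.] [295. 253.]
4 30 [355. 261.] [276. 253.]
4 20 [347. 272.] [258. 253.]
5 70 [381. 281.] [341. 261.]
5 60 [374. 292.] [323. 261.]
5 50 [366. 304.] [306. 261.]
5 40 [358. 315.] [288. 261.]
5 30 [350. 327.] [270. 261.]
5 20 [342. 338.] [252. 261.]
```

Rod tips in the top view match these lengths: bottom 60, +x-low 70, +x-high 20, top 30, -x-high 40, -x-low 50. So the longest rod is exactly one click away. Now the flick.

```bash
cat >> h.py <<'E'
JP=[564.757,22.337,0.02615]
def W(x,y,z):
    c,s=np.cos(JP[2]),np.sin(JP[2]); return [JP[0]+c*x-s*y,JP[1]+s*x+c*y,z]
def Jg(P):
    c,s=np.cos(JP[2]),np.sin(JP[2]); a,b=P[0]-JP[0],P[1]-JP[1]; return [c*a+s*b,-s*a+c*b]
E
python3 - <<'E'
from h import *
O=[np.pi,0,JP[2]]
t=lambda:print(round(robot.current_t(),2),np.round(robot.current_tcp_pos(),1),np.round(robot.current_contact_force(),1))
robot.move_ptp(W(-48,190,190),O); t()
robot.move_gripper(0.0); t()
robot.move_linear(W(-48,190,109),speed=120); t()
d=robot.get_image("scene"); crop(d["img"],180,110,340,250,4,"pics/s2.png")
robot.move_linear(W(0,190,109),speed=40); t()
robot.move_linear(W(0,190,190),speed=150); t()
d=robot.get_image("scene"); crop(d["img"],180,110,340,250,4,"pics/s3.png")
E
```

```text
2.99 [512.2 210.3 190. ] [-0.9  0.5  0.4]
4.44 [511.8 211.  190. ] [-0.1  0.1  0. ]
5.27 [512.4 211.1 109.6] [0.7 0.  1. ]
6.67 [559.5 212.3 109. ] [ 0.3 -0.7 -0.7]
7.36 [559.2 212.2 189.3] [-0.   0.6  0.2]
```

View pics/s2.png

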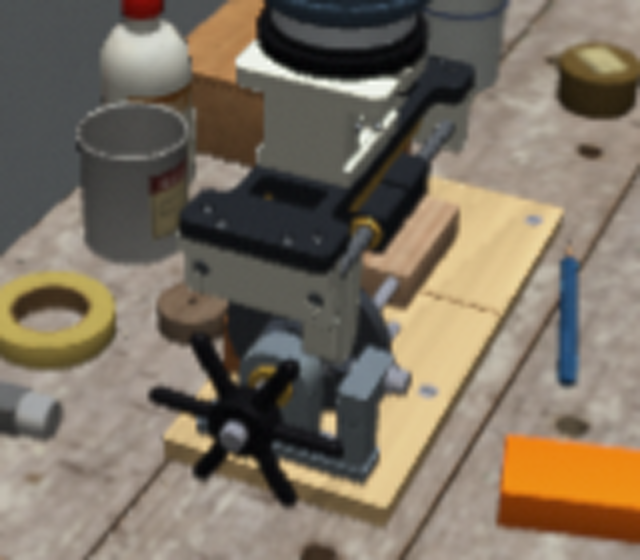

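View pics/s3.png

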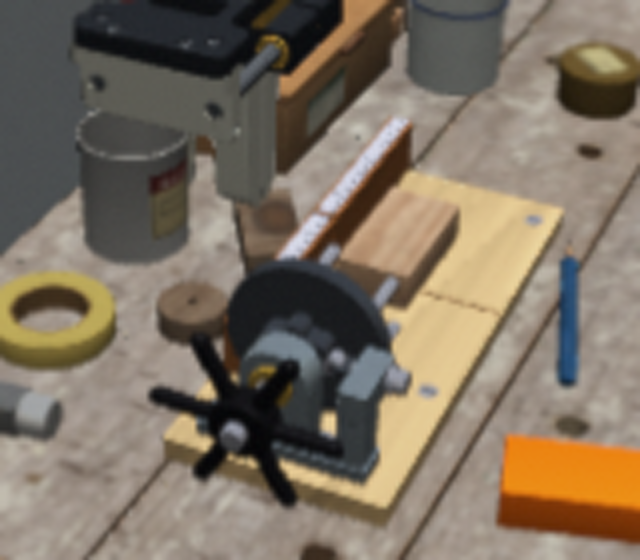

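Run:
```python
from h import *
d=robot.get_image("top"); crop(d["img"],210,140,395,240,4,"pics/t2.png")
s=robot.get_image("scene")
for P in [W(-48,190,109),W(0,190,190)]: print((proj(s,P)-[180,110])*4)
```

```text
[326.07538777 388.77958773]
[241.68826437 233.93428094]
```

View pics/t2.png

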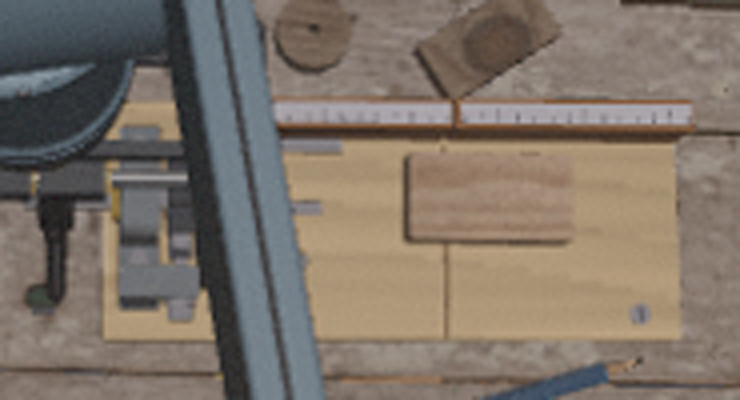

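The turret has not turned (60 rod still at the bottom), and the fingertip shows about 34 crop px above where the TCP should project. I'll look closer.

Run:
```python
from h import *
print(robot.current_gripper_width(),robot.current_tcp_pos(),robot.current_eef_rot())
s=robot.get_image("scene"); im=s["img"]; crop(im,190,90,270,230,4,"pics/s4.png")
for P in [W(0,190,190),W(0,190,210),W(0,170,190),W(0,210,190),W(0,190,109),W(-48,190,109),W(0,190,130)]: print((proj(s,P)-[190,90])*4)
w=robot.get_image("wrist"); cv2.imwrite("pics/w4.png",w["img"])
```

```text
0.004238632566843325 [558.89702521 212.11035268 188.46813893] [3.14117093e+00 2.73241555e-03 2.61536957e-02]
[201.68826437 313.93428094]
[201.75947333 279.53591236]
[219.05662548 293.99116174]
[183.68009506 334.62447369]
[201.48413292 443.59023145]
[286.07538777 468.77958773]
[201.52535721 411.40096443]
```

View pics/s4.png

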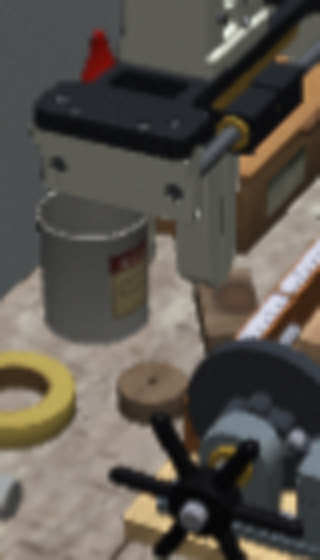

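View pics/w4.png

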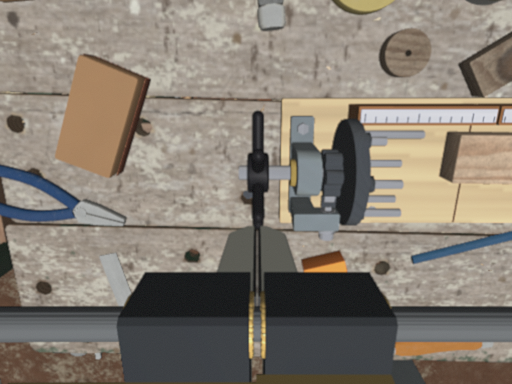

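Run:
```python
from h import *
w=robot.get_image("wrist"); P=np.array(robot.current_tcp_pos())
print({k:v for k,v in w.items() if k!="img"},P)
for dz in (0,10,18,25,40): print(dz,proj(w,P+[0,0,dz]),proj(w,P+[-7.5,0,dz]))
print("hub",proj(w,W(0,190,71)),"blk",proj(w,W(-75,165,18)),proj(w,W(0,205,71)))
t=lambda:print(round(robot.current_t(),2),np.round(robot.current_tcp_pos(),1),np.round(robot.current_contact_force(),1))
robot.move_ptp(W(-50,-60,150),[np.pi,0,JP[2]]); t()
robot.move_linear(W(-50,-60,40),speed=150); t()
robot.sleep(.2)
print(robot.move_linear(W(-50,-60,8),speed=20,f_stop=3)); t()
s=robot.get_image("scene"); crop(s["img"],205,100,335,245,4,"pics/s5.png")
print((proj(s,robot.current_tcp_pos())-[205,100])*4)
robot.move_linear(W(-50,-60,30)); t()
d=robot.get_image("top");crop(d["img"],210,140,395,240,4,"pics/t5.png")
```

```text
{'fovy': 59.2765979334631, 'cx': 256.74472683008696, 'cy': 186.1609534208918, 'k1': 0.005799098391757919, 'eye': array([642.33229592, 214.06992809, 378.30642272]), 'orientation': array([ 2.83997935e+00,  1.83858255e-04, -1.54510491e+00])} [559.35902082 212.18227525 189.04389272]
0 [256.40023621 223.99741864] [256.09069985 235.23186567]
10 [256.38025929 230.96315755] [256.05600699 242.66211911]
18 [256.36281564 237.04524543] [256.02574192 249.1436424 ]
25 [256.34634564 242.7875603 ] [255.99719044 255.25783087]
40 [256.30660778 256.64115822] [255.92839962 269.98769887]
hub [256.46175184 172.94365617] blk [278.13996862 223.64262676] [240.54191975 172.94977549]
8.67 [516.9 -38.3 150.3] [-0.1  0.8 -0. ]
9.55 [517.2 -38.7  40.7] [ 0.5  0.2 -0.5]
False
11.5 [516.5 -39.    8.1] [-0.4  0.8 -0.3]
[374.02674717 333.09814745]
11.85 [517.3 -39.2  30.7] [-0.7 -0.  -0.1]
```

View pics/s5.png

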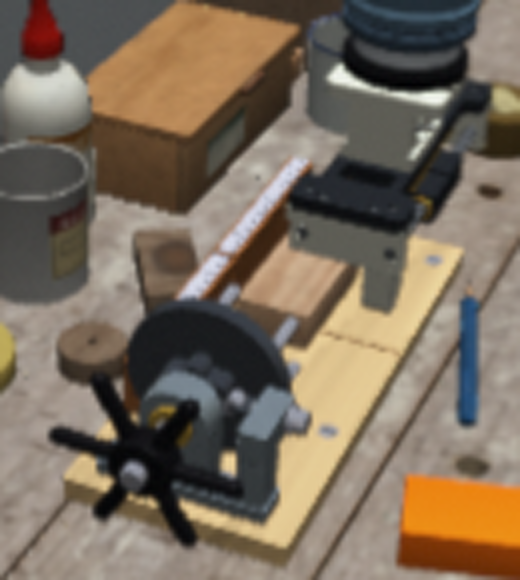

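The commanded tip passed below the base surface (z 8 < 18) without contact, so the real fingertip sits higher than the reported TCP. I'll probe on to get the offset.

Run:
```python
from h import *
t=lambda:print(round(robot.current_t(),2),np.round(robot.current_tcp_pos(),1),np.round(robot.current_contact_force(),1))
robot.move_linear(W(-50,-60,8),speed=150)
print(robot.move_linear(W(-50,-60,-10),speed=20,f_stop=4)); t()
robot.move_linear(W(-50,-60,8)); t()
```

```text
True
12.88 [516.3 -38.9  -5.8] [-0.3  0.1  5.1]
13.13 [517.2 -39.2   8.5] [ 0.3 -0.2  0.8]
```

Contact came at reported z ≈ -5.5 on the 18 mm base, so with the gripper shut the real tip is about 23 mm above the reported TCP. I'll redo the flick with that correction.

```bash
echo "OFF=-22.5" >> h.py
python3 - <<'E'
from h import *
O=[np.pi,0,JP[2]]
t=lambda:print(round(robot.current_t(),2),np.round(robot.current_tcp_pos(),1),np.round(robot.current_contact_force(),1))
robot.move_linear(W(-50,-60,150),speed=250)
robot.move_ptp(W(-50,190,160),O); t()
print("stop",robot.move_linear(W(-50,190,109+OFF),speed=100,f_stop=8)); t()
s=robot.get_image("scene"); crop(s["img"],180,110,340,250,4,"pics/s6.png")
for x in (-24,-12,0):
    robot.move_linear(W(x,190,109+OFF),speed=60); t()
robot.move_linear(W(0,190,160),speed=150); t()
s=robot.get_image("scene"); crop(s["img"],180,110,340,250,4,"pics/s7.png")
w=robot.get_image("wrist"); cv2.imwrite("pics/w7.png",w["img"])
E
```

```text
14.83 [509.6 210.  159.1] [ 0.5 -0.2 -0.8]
stop False
15.72 [510.4 210.8  87.1] [0.2 0.8 0.8]
16.35 [536.  211.7  86.3] [-0.7 -1.4 -0. ]
16.7 [549.3 212.   86.9] [ 2.4 -1.2  0.4]
17.05 [559.9 212.2  86.2] [-0.3 -0.4 -0.1]
17.69 [559.2 212.2 159.4] [ 0.5 -0.5 -0. ]
```

View pics/s7.png

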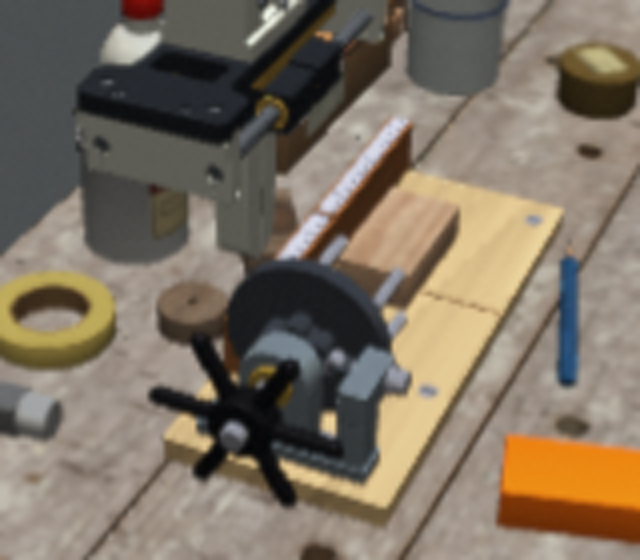

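View pics/w7.png

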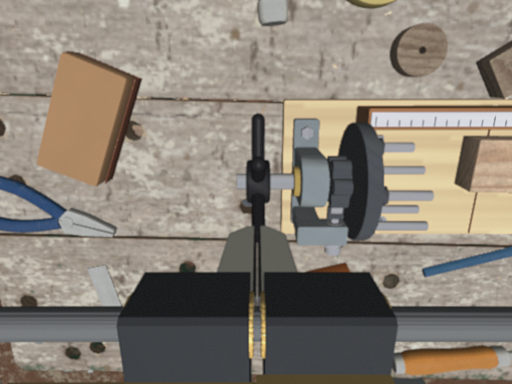

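View pics/s6.png

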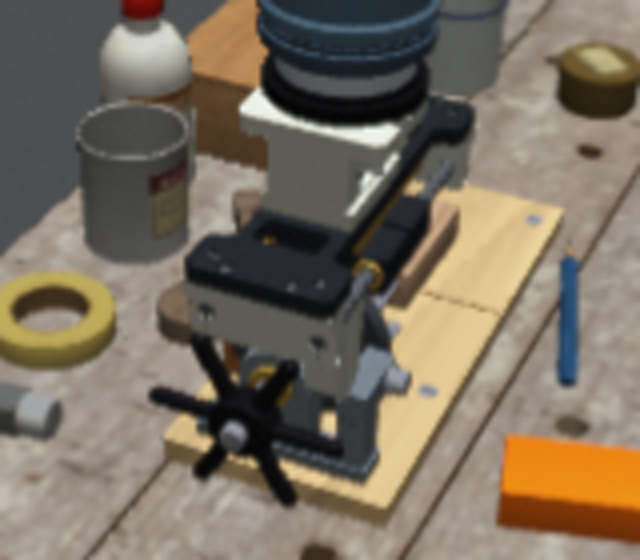

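The wheel has moved one click, and the longest rod now shows at wrist (432,195). Next I move over to the blank and verify the bottom rod from the top.

Run:
```python
from h import *
t=lambda:print(round(robot.current_t(),2),np.round(robot.current_tcp_pos(),1),np.round(robot.current_contact_force(),1))
print(robot.current_qpos())
for y in (0,np.pi,-np.pi/2,np.pi/2): 
    q=robot.inverse_kinematics(W(-42,-57,120),[np.pi,0,JP[2]+y]); print(y,None if q is None else np.round(q,2))
robot.move_ptp(W(-75,-140,180),[np.pi,0,JP[2]]); t()
d=robot.get_image("top");crop(d["img"],210,140,395,240,4,"pics/t8.png")
s=robot.get_image("scene"); crop(s["img"],205,100,335,245,4,"pics/s8.png")
```

```text
[1.76341389e-01 3.70322147e-01 1.46743498e+00 3.14437512e-05
 1.30661985e+00 1.72095280e+00]
0 [-0.28  0.28  1.7  -0.    1.16  1.26]
3.141592653589793 [-0.28  0.28  1.7   0.    1.16 -1.88]
-1.5707963267948966 [-0.28  0.28  1.7  -0.    1.16  2.83]
1.5707963267948966 [-0.28  0.28  1.7   0.    1.16 -0.31]
19.07 [ 493.7 -118.8  179.9] [-0.   1.1 -0.4]
```

View pics/t8.png

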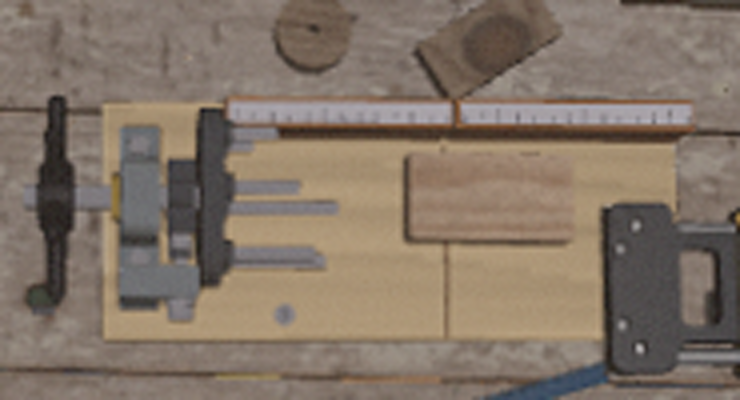

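View pics/s8.png

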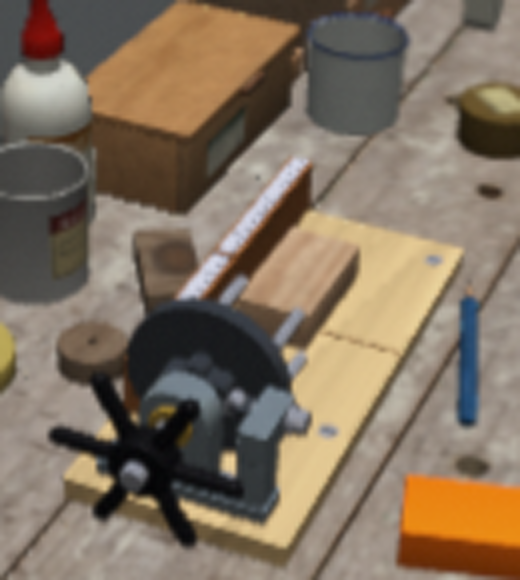

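The bottom rod tip is at crop (337,208), where a 70 mm rod at the bottom is predicted at (336,207), so the jig is set. Now I push the blank to the fence.

Run:
```python
from h import *
t=lambda:print(round(robot.current_t(),2),np.round(robot.current_tcp_pos(),1),np.round(Jg(robot.current_tcp_pos()),1),np.round(robot.current_contact_force(),1))
O=[np.pi,0,JP[2]+np.pi]; z=30+OFF
robot.move_ptp(W(-46,-57,110),O); t()
robot.move_linear(W(-46,-57,z),speed=120); t()
robot.sleep(.2)
print(robot.move_linear(W(-6,-57,z),speed=25,f_stop=4)); t()
robot.sleep(.1); t()
robot.move_linear(W(-50,-57,z),speed=120)
robot.move_linear(W(-60,-57,110),speed=150); t()
robot.move_ptp(W(5,-150,110),[np.pi,0,JP[2]+np.pi/2]); t()
d=robot.get_image("top");crop(d["img"],210,140,395,240,4,"pics/t9.png")
```

```text
21.68 [520.3 -35.9 110.1] [-45.9 -57. ] [ 0.4  1.1 -0.2]
22.68 [520.9 -36.    8.1] [-45.4 -57.2] [-0.3  0.8 -0.2]
True
23.99 [549.  -34.9   6.9] [-17.3 -56.8] [0.5 0.1 0.1]
24.09 [548.7 -34.8   6.7] [-17.5 -56.7] [ 0.3 -0.5  0.3]
25.34 [506.  -36.1 109.3] [-60.3 -56.9] [-0.1 -0.3 -0.4]
26.65 [ 573.3 -127.1  109.4] [   4.6 -149.7] [-0.1  0.3 -0.3]
```

View pics/t9.png

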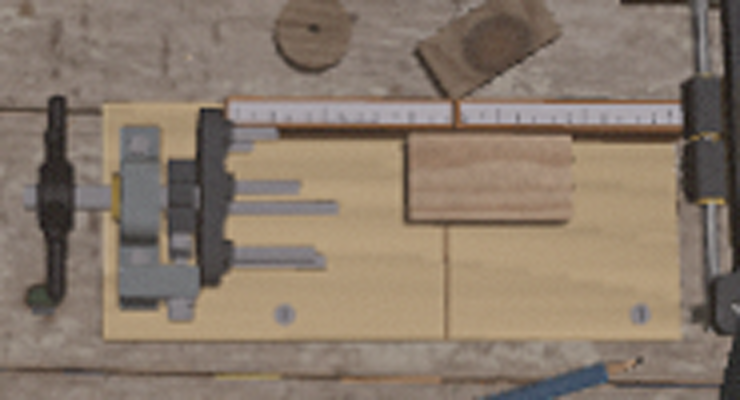

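The blank is now flush with the fence: its front edge is at crop row 220, jig x ≈ -8. Next, push along the fence.

Run:
```python
from h import *
t=lambda:print(round(robot.current_t(),2),np.round(robot.current_tcp_pos(),1),np.round(Jg(robot.current_tcp_pos()),1),np.round(robot.current_contact_force(),1))
O=[np.pi,0,JP[2]+np.pi/2]; z=29+OFF
robot.move_linear(W(9,-128,z),speed=130); t()
robot.move_linear(W(9,-85,z),speed=40); t()
robot.sleep(.2)
print(robot.move_linear(W(9,-66,z),speed=20,f_stop=4)); t()
robot.move_linear(W(9,-110,z),speed=100)
robot.move_linear(W(9,-150,110),speed=150); t()
d=robot.get_image("top");crop(d["img"],210,140,395,240,4,"pics/t10.png")
s=robot.get_image("scene"); crop(s["img"],205,100,335,245,4,"pics/s10.png")
```

```text
27.67 [ 577.8 -105.7    7.3] [   9.7 -128.4] [ 0.3  0.9 -0.6]
28.89 [576.  -62.6   6.5] [  9.  -85.2] [ 0.4  0.2 -0.4]
True
29.68 [575.7 -52.5   6.3] [  9.  -75.1] [ 0.1 -2.5  1.1]
31.07 [ 577.  -126.7  109.1] [   8.3 -149.3] [ 0.4  0.1 -0.7]
```

View pics/t10.png

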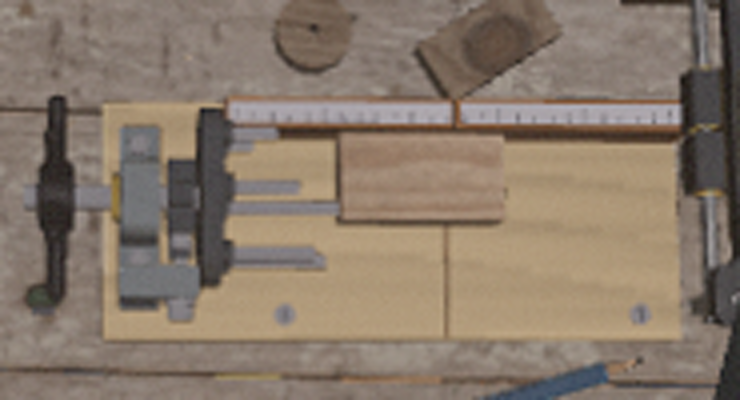

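View pics/s10.png

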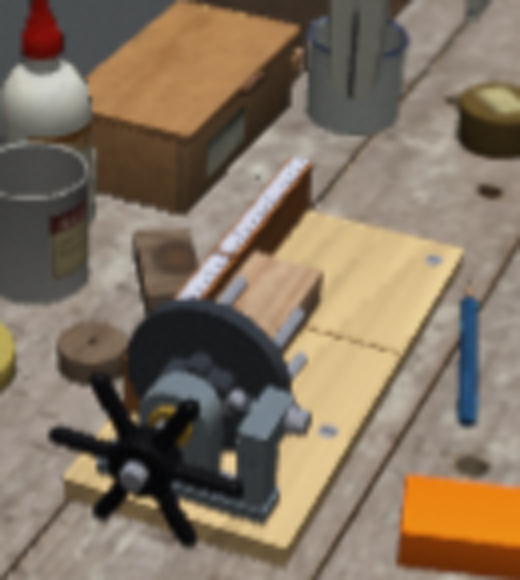

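The blank is against the fence and butts on the rod at crop (340,208). I'll add one gentle confirming press on each side, then a final look.

Run:
```python
from h import *
t=lambda:print(round(robot.current_t(),2),np.round(Jg(robot.current_tcp_pos()),1),np.round(robot.current_contact_force(),1))
z=30+OFF
robot.move_linear(W(-55,-120,60),speed=200)
robot.move_linear(W(-55,-28,z),speed=150); t()
robot.sleep(.2)
print(robot.move_linear(W(-18,-28,z),speed=25,f_stop=4)); t()
robot.move_linear(W(-55,-28,z),speed=100)
robot.move_linear(W(-40,-120,60),speed=150)
robot.move_linear(W(9,-105,z),speed=150); t()
robot.sleep(.2)
print(robot.move_linear(W(9,-66,z),speed=25,f_stop=4)); t()
robot.move_linear(W(9,-110,z),speed=100)
robot.move_linear(W(-40,-170,170),speed=200); t()
d=robot.get_image("top");crop(d["img"],210,140,395,240,4,"pics/t11.png")
cv2.imwrite("pics/tf.png",d["img"])
o=lambda u,v:np.array([210+u/4-.375,140+v/4-.375])
g=cv2.imread("pics/t11.png")
print((proj(d,W(-8,30,46))-[210,140])*4,(proj(d,W(-8,-65,46))-[210,140])*4,(proj(d,W(42,-65,46))-[210,140])*4)
```

```text
32.62 [-54.2 -28.5] [-0.1  0.5  0.6]
True
34.01 [-23.1 -27.9] [-0.7  0.4  0. ]
35.98 [   8.5 -104.5] [-0.3  0.6  0.5]
True
37.3 [  8.9 -75.1] [-0.3 -1.6  1.1]
38.85 [ -40.5 -169.3] [-0.4 -0.3 -0.3]
[339.18722705 218.16846064] [504.47604412 218.72366245] [501.99951308 132.45691746]
```

View pics/t11.png

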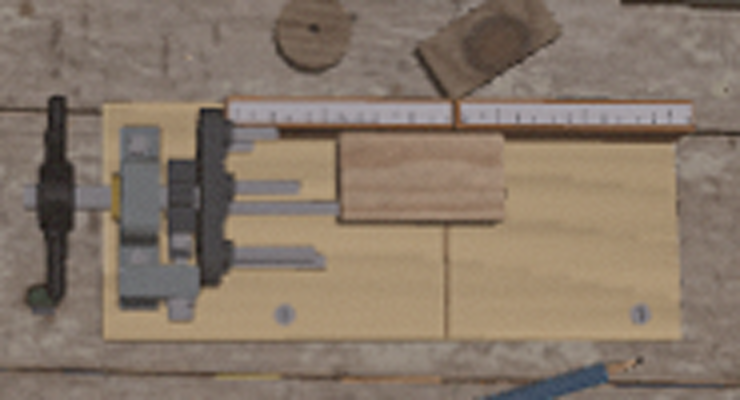

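View pics/tf.png

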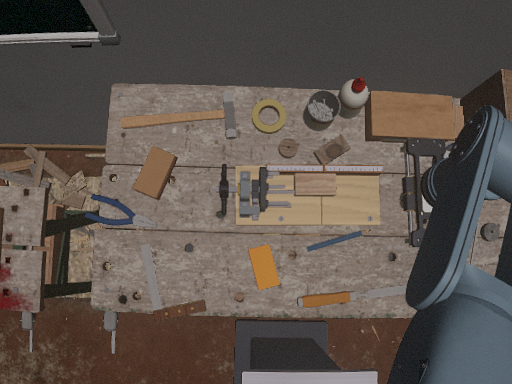

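The blank's corners are at crop (339,220), (504,220) and (502,133). The butted position predicts (339,218), (504,219) and (502,132). The longest rod is at the bottom, nothing else moved, and the robot is clear.

Run:
```python
from bench import robot
print(robot.current_t()); robot.hand_in()
```

```text
38.9
the job is handed in; nothing more can be done
```

The stop jig is set for the shortest perches and the blank is butted against both the fence and the longest rod. I handed the job in at 38.9 s.

- **Star wheel:** I turned it one click. In the top view the 70 mm rod's tip was within about 1 px (4x crop) of its predicted bottom position.
- **Blank:** I pushed it to the fence and then along it to the rod, and gave each side one gentle confirming press. Every push stopped on contact at about 4 N. In the last top view its corners lie within about 2 px of the 4x crop (around 1 mm) of the butted position.
- **Other things:** in that last view the other things looked where they had been at the start, and the gripper was clear of the jig.
- **What failed or disagreed:** my first flick passed above the arms and did not turn the wheel. Touching the jig's base showed the shut fingertips are about 23 mm higher than the reported TCP. I corrected for that in every later move.

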